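# Push the finished vise jaw through the dust flap

### The job

Clear the yellow tin from in front of the dust flap and stand it upright on a free part of the black rubber mat, wholly on the mat. Then push the bright aluminium jaw end-on through the port under the yellow spring flap, so that it drops into the green finished-parts box and the flap swings shut behind it. Leave the rusty jaw, the jar, the oil bottle and everything else where they are, and do not knock the tin over.

Things in the scene. Friction and masses are not known exactly. Their poses are not given: they have to be found in the camera images.
- port (a point): Middle of the port's sill, in the outer face of the green box's front wall, level with the deck top, 85 mm above the table. x points level through the port into the box (push direction), y to its left, z up. Wall 6 mm thick; port 56 mm wide, 48 mm high. The lintel and the box top reach 67 mm above the deck; the box spans x 0 to 205, y -120 to 120 mm.
- roller_top (a point): Top of a freely turning steel roller (15 mm diameter, 52 mm long) lying across the port just inside the wall's outer face, 8 mm beyond the port point and flush with the deck, axes parallel to the port's. The level steel deck runs from the wall 210 mm back (-x), 270 mm wide (y). Beyond the roller the box floor is 81 mm lower, so a part tips in by itself once its centre is well past the roller.
- guides (a point): Point on the deck midway between the outer ends of two fixed orange guide blocks, 14 mm high, that lead from here to the port 27 mm ahead; the way between them is 65 mm wide here and 55 mm at the port; axes as the port's. A fixed dark post with a green cap, 22 mm diameter, stands 115 mm high on the deck 122 mm to the right of here (-y) and 3 mm further back.
- flap (a joint): Yellow flap, 58 mm wide and 46 mm high, hanging behind the port (10 mm behind the wall's outer face, hinge along the top, 49 mm above the deck). 0 = hanging shut, grows as it swings into the box, up to 1.4 rad; a spring closes it (about 0.4 N at its lower edge to start, 1.5 N wide open).
- jaw_center (a point): Centre of the bright aluminium vise jaw to be pushed in: a plain block 60 x 44 x 30 mm (its own x, y, z; z up), about 0.22 kg, with two dark bolt circles on top. It starts lying on the infeed deck at any yaw, so its centre is 15 mm above the deck. It fits the port only end-on (60 mm side along the push).
- rough_center (a point): Centre of the rusty brown jaw, the same 60 x 44 x 30 mm block and axes, lying on the deck; it must stay there.
- tin_center (a point): Centre (half-way up) of the yellow tin with a dark cap and a white band, 44 mm diameter, 70 mm high, about 0.15 kg, starting upright on the deck just in front of the port; z is its axis.
- mat_top (a point): Centre of the top of the black rubber mat fixed on the table, 200 mm (its x) by 120 mm (its y), top 4 mm above the table, z up.
- jar: Glass jar with a red lid standing on the mat, 50 mm diameter, 65 mm high; origin at the centre of its underside. Must stay.
- oil: Black oil bottle, 56 mm diameter, 190 mm high, standing on the table between deck and mat; origin at the centre of its underside. Must stay.
- wrench: Steel wrench lying on the right of the table; origin under its middle. Must stay.
- driver: Screwdriver lying at the far edge of the table; origin under its middle. Must stay.
- brush: Brush lying at the far right of the table; origin under its middle. Must stay.
- offcut: Light wooden offcut 140 x 50 x 22 mm lying flat on the far right of the table; origin at the centre of its underside. Must stay.

How it is judged:
By the outcome, as a careful person would: the job done as asked, in the order asked, and still so for the second after the job is handed in, with the robot touching nothing.
It also fails if it takes over 64 s, if anything falls off the work surface, if the arm or the gripper's body presses on something with over 40 N, if the wrist force passes 120 N, or if a joint passes its speed limit or range.

### The arm

A 6-joint arm with a two-finger parallel gripper is mounted at the origin on the work surface. World frame = base frame: x ahead of the robot, y to its left, z up, the work surface at z = 0. Lengths are in m, angles in degrees, forces in N, time in s.
With the tool pointing down it reaches from about 0.375 to 0.9 m from the base axis. Payload 3.1 kg.
Tool frame: the origin (TCP) lies at the very end of the fingers, on their centre line; the grasp point (between the pads) lies 19 mm behind it; z points along the fingers, y is the line along which they close (so a half turn about z gives the same grasp; the last joint's range is limited). The gripper opens to 87 mm and grips with 3 to 60 N. Pads are 19 mm wide; open, the fingers measure 117 mm over their backs; the gripper's body (75 mm by 190 mm) begins 51 mm behind the grasp point.
Start: joints at [-75.086, 30.224, 82.088, -0, 67.689, -10.227], TCP at [0.266, -0.566, 0.223] pointing down, gripper open.
Joint ranges: [-176.69, 176.69], [-43.24, 126.21], [12.49, 139.97], [-82, 262], [0, 151.66], [-163.58, 163.58]. Speed limits (degrees/s): [159.86, 159.86, 180, 180, 180, 180].

### API

Orientations are given as a 3x3 rotation matrix whose columns are the frame's x, y, z axes.
In Python, from rig import bot gives the robot as it stands.
- The arm moves only by the tool move_arm, never from a script. Its argument "increments" is a list of rows, each an object with "xyz": the shift along the tool's x, y, z in mm, a list of three; "roll": the turn about the tool's z in rad; "grip": the opening in per cent of the stroke, from 0 (shut) to 100 (fully open). A call has 1 to 5 rows; each row shifts and turns the commanded pose from where the row before left it, along the tool's axes as they then stand; what a row does not reach is not made up. A row lasts 1/12 s, in which the tool goes at most 41.7 mm and 7.16 degrees, less where a joint would pass 70% of its speed; a pose out of reach is approached as far as the arm can. A call is refused whole if a number of a shift passes 41.7 or a number of a turn 0.125, either way. A call with a gripper value outside its range is refused whole. The fingers move at their own pace and stop on an object; the grip force is fixed at half the most. Time passes only in rows, so rows that do not move let the fingers close. It gives the time, the measured TCP pose, the force, the opening and the grip force at its end, in the units of the state.
- bot.read_state(): the state, without advancing time (a new reading comes with each control period).
- bot.capture(name): name is "scene" or "top" or "wrist"; returns (picture, depth): 400x640x3 uint8, red, green, blue; 400x640 float32, m along the optical axis (not along the pixel's ray), 0 where there is no reading.
- bot.camera_model(name): a dict with "intrinsics" (3x3 intrinsics, pixels), "rvec" (rotation vector, rad) and "tvec" (3), from world to camera coordinates, as OpenCV has them; the wrist camera has in their place "tool_from_camera" (4x4, takes a point from camera to tool coordinates, whose origin is the TCP and whose axes are the flange's). Camera axes: x right, y down, z forward; pixel columns grow to the right and rows downward; lengths in m; the calibration is good to about 2 mm. A picture is of the moment at which its call begins: read the wrist's pose just before it. camera_model takes no time and is no camera call.
- bot.hand_in(): hands the job in; it is judged then, once.
Trained networks look in the newest picture that a camera, given by its name, has taken for a name from the list of things; names that differ only in an ending like _2 or _b are one class to them, and where a whole thing is asked for, a point or a joint stands for the part that bears it (a point fixed in the world has none). Each returns a list of dicts, best first, with "conf" (0 to 1); they miss things now and then, are a little off and sometimes report something else, mostly with a low value. They report only what shows in the picture. A call takes as long as a camera call.
- bot.spot_in(label, camera): "at" ([x, y, z] in m, in the coordinates of the camera as it stood for that picture, good to about 4 mm: the middle of the surface that is visible of it).
- bot.trace(label, camera): "mask" (400x640 bool, what is visible of it).
The state is a dict: "time_s": time; "joint_positions": joint angles; "qvel": joint speeds; "tau": joint torques, N m; "position": TCP position; "tcp_rot": TCP orientation; "force": force on the tool from outside, world axes, zero at the start; "moment": the same for the moment, N m; "opening": opening from 0.0 (shut) to 1.0 (fully open); "grasp_force": force on a finger pad.
Only numpy, scipy, OpenCV 4.12 (cv2) and the standard library are available. Lean on these libraries where they do the work, as an engineer would, in place of code of your own. Each camera call takes 0.05 s, during which the arm holds its last target. There are 200 camera calls.

## Working session

There is one attempt and no reset: what is moved stays moved. The work goes in short steps, Python scripts to look and compute and a tool call to move; the robot and the scene stay as the last step left them, time stands still between calls to the robot, and variables do not carry over. Pictures are saved under pics/ and viewed, at most 10 in all, crops included, and the job is handed in when it is done.

Besides the shell and the picture viewer there is one more tool, called after "Call:" as name(argument=value, ...) on one line, values as JSON. move_arm: Moves the arm, as the interface text tells. Its arguments: {"type":"object","properties":{"increments":{"type":"array"}},"required":["increments"]}

```bash
mkdir -p pics; ls; cat > h.py <<'E'
import numpy as np,cv2
from rig import bot
def cap(n):
    s=bot.read_state(); p,d=bot.capture(n); m=bot.camera_model(n); K=np.array(m["intrinsics"])
    T=np.eye(4)
    if n=="wrist":
        W=np.eye(4);W[:3,:3]=s["tcp_rot"];W[:3,3]=s["position"];T=W@np.array(m["tool_from_camera"])
    else:
        R=cv2.Rodrigues(np.array(m["rvec"],float))[0];T[:3,:3]=R.T;T[:3,3]=-R.T@np.array(m["tvec"]).ravel()
    return p,d,K,T
def cloud(d,K,T,mask=None):
    v,u=np.nonzero((d>0)&(mask if mask is not None else True))
    z=d[v,u];c=np.stack([(u-K[0,2])/K[0,0]*z,(v-K[1,2])/K[1,1]*z,z],1)
    return c@T[:3,:3].T+T[:3,3]
def save(p,name): cv2.imwrite("pics/"+name+".png",p[:,:,::-1])
E
python3 - <<'E'
from h import *
np.set_printoptions(precision=4,suppress=True)
s=bot.read_state();print(s["time_s"],s["position"],s["tcp_rot"])
im=[]
for n in ("scene","top"):
    p,d,K,T=cap(n);im.append(p);print(n,T[:3,3])
    for l in ("jaw_center","rough_center","tin_center","mat_top","jar","oil","flap","guides","port","roller_top"):
        r=bot.trace(l,n)
        if not r: print(l,"none");continue
        for q in r[:2]:
            c=cloud(d,K,T,q["mask"])
            if len(c)<5: continue
            zt=np.percentile(c[:,2],95); t=c[c[:,2]>zt-.006]
            rr=cv2.minAreaRect((t[:,:2]*1000).astype(np.float32))
            print(l,round(q["conf"],2),len(c),"med",np.median(c,0),"ztop",zt.round(4),"rect",np.round(rr[0],1),np.round(rr[1],1),round(rr[2],1))
save(np.vstack(im)[:, :],"a")
cv2.imwrite("pics/a.png",cv2.resize(np.vstack(im)[:,:,::-1],(480,600)))
save(im[1],"top1");save(im[0],"scene1")
E
```

```text
pics
0.0 [ 0.2653 -0.5651  0.2216] [[ 0.9053  0.4248 -0.0006]
 [ 0.4248 -0.9053  0.0021]
 [ 0.0004 -0.0022 -1.    ]]
scene [1.1582 0.4746 1.1314]
jaw_center 0.7 446 med [0.7276 0.2233 0.1133] ztop 0.1168 rect [723.9 221.1] [61.3 43.6] 19.3
rough_center 0.72 453 med [0.7311 0.2236 0.1133] ztop 0.1168 rect [723.9 221.2] [61.2 43.6] 19.0
rough_center 0.61 360 med [0.6431 0.1041 0.1129] ztop 0.1164 rect [637.8 101.3] [43.5 58.3] 7.1
tin_center 0.64 406 med [0.618  0.2035 0.1415] ztop 0.1561 rect [608.4 199.2] [38.8 36.3] 63.6
mat_top 0.88 1269 med [ 0.5555 -0.2819  0.0023] ztop 0.0074 rect [ 551.8 -236.7] [234.2 201.1] 76.6
jar 0.8 317 med [ 0.5436 -0.286   0.0415] ztop 0.0696 rect [ 538. -295.] [42.7 42.2] 40.7
oil 0.98 648 med [ 0.5597 -0.1073  0.1014] ztop 0.1872 rect [ 546.9 -118.2] [23.1 23.9] 27.0
flap 0.51 31 med [0.5496 0.2453 0.0974] ztop 0.1075 rect [549.1 244.5] [23.7  1.3] 57.9
guides 0.89 15229 med [0.5659 0.2717 0.0881] ztop 0.153 rect [507.5 279.6] [250.5 298. ] 59.6
port 0.82 15351 med [0.566  0.2711 0.0879] ztop 0.153 rect [505.  281.1] [250.5 292.2] 59.6
roller_top 0.63
[... 576 characters left out ...]
 [59.  44.1] 18.5
tin_center 0.51 314 med [0.6058 0.1874 0.1534] ztop 0.1588 rect [607.2 195.6] [34.7 38.5] 0.9
mat_top 0.96 2533 med [ 0.5354 -0.2944  0.0042] ztop 0.0084 rect [ 537.3 -296.5] [122.4 201.6] 76.3
jar 0.57 220 med [ 0.535  -0.2932  0.0684] ztop 0.0724 rect [ 536.  -297.1] [42.1 36.9] 0.5
jar 0.23 14562 med [0.5356 0.2431 0.1423] ztop 0.1554 rect [506.  278.5] [248.8 282. ] 56.4
oil none
flap none
guides 0.56 14529 med [0.536  0.2434 0.1426] ztop 0.1554 rect [492.6 290.5] [254.2 245. ] 56.0
port 0.9 14584 med [0.5363 0.2432 0.1426] ztop 0.1554 rect [507.1 279.2] [251.3 283.2] 56.4
roller_top 0.82 14988 med [0.5369 0.243  0.132 ] ztop 0.1554 rect [495.6 288. ] [253.3 254.3] 56.4
```

View pics/top1.png

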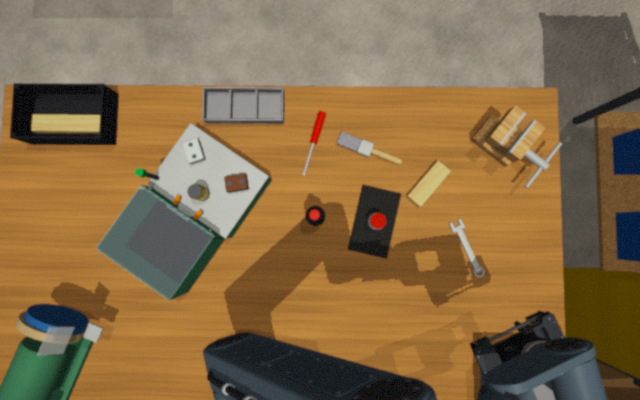

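View pics/scene1.png

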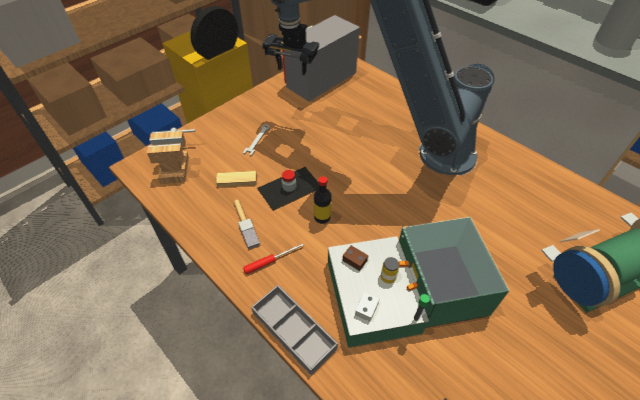

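The top view shows the tin at (198,190), the bright jaw at (193,150) and the rusty jaw at (236,182). The post is at (145,173), the jar at mid-mat (377,220) and the oil bottle at (315,215). In the scene view the tin stands right at the orange guides (390,270). Next I'll fit the port frame.

```bash
cat > fit.py <<'E'
from h import *
from scipy.optimize import minimize
np.set_printoptions(precision=1,suppress=True)
def rim(n):
    p,d,K,T=cap(n);c=cloud(d,K,T)*1000
    # deck height
    k=(np.hypot(c[:,0]-680,c[:,1]-160)<40)&(c[:,2]>70)&(c[:,2]<95)
    dz=np.median(c[k,2]); 
    q=c[(abs(c[:,2]-dz-67)<4)&(c[:,0]>350)&(c[:,0]<760)&(c[:,1]>50)&(c[:,1]<480)]
    q=q[np.hypot(q[:,0]-608,q[:,1]-197)>32]
    q=q[np.hypot(q[:,0]-675,q[:,1]-299)>20,:2]
    return p,d,K,T,dz,q
def outline(q):
    # robust: rotating percentile box
    best=None
    for a in np.radians(np.arange(136,157,.25)):
        u=np.array([np.cos(a),np.sin(a)]);v=np.array([-u[1],u[0]])
        x,y=q@u,q@v
        lo,hi=np.percentile(x,.5),np.percentile(x,99.5);l2,h2=np.percentile(y,.5),np.percentile(y,99.5)
        e=np.minimum.reduce([x-lo,hi-x,y-l2,h2-y]); s=np.mean(np.abs(e-3))
        if best is None or s<best[0]: best=(s,np.degrees(a),lo,hi,l2,h2,u,v)
    return best
if __name__=="__main__":
    for n in ("scene","top"):
        p,d,K,T,dz,q=rim(n);s,a,lo,hi,l2,h2,u,v=outline(q)
        mid=(lo+hi)/2*u+(l2+h2)/2*v; port=mid-102.5*u
        print(n,"deckz",dz,len(q),"res",s,"yaw",a,"size",hi-lo,h2-l2,"port",port)
        P=lambda w:np.array([(np.array(w)-port)@u,(np.array(w)-port)@v])
        for nm,w in dict(tin=(608,197),jaw=(723.4,219.3),rough=(637,98.7)).items(): print(nm,P(w))
        c=cloud(d,K,T)*1000
        k=(abs(c[:,2]-dz-14)<3); pc=np.array([P(w) for w in c[k][:,:2]]); m=(pc[:,0]>-35)&(pc[:,0]<0)&(abs(pc[:,1])<60)
        print("guide tops L",pc[m&(pc[:,1]>0)].mean(0),"R",pc[m&(pc[:,1]<0)].mean(0),m.sum())
        k=(c[:,2]>dz+80)&(np.hypot(c[:,0]-675,c[:,1]-299)<50);
        if k.any(): print("post",P(c[k].mean(0)[:2]),c[k].max(0))
E
python3 fit.py
```

```text
scene deckz 83.84192905603949 5711 res 33.25038068183376 yaw 146.25 size 203.78204089351743 238.50212946974273 port [558.9 242.8]
tin [-66.3  10.8]
jaw [-149.8  -71.9]
rough [-145.    76.4]
guide tops L [-13.8  36.3] R [-13.1 -36.5] 70
post [ -31.5 -124.2] [662.6 338.6 201.6]
top deckz 85.58063199905396 6677 res 33.632611200149675 yaw 147.0 size 203.15131290689453 238.61165411096283 port [558.9 240.4]
tin [-64.8   9.6]
jaw [-149.5  -71.9]
rough [-142.7   76.3]
guide tops L [-13.1  37.3] R [-12.9 -36.2] 70
post [ -31.8 -117.5] [660.  334.9 205.3]
```

Both cameras agree on the port frame: port at (559, 241.5) mm, yaw about 146.6°, box size as given. Now I'll roll to the port axes, lift, and travel to above the tin.

Call:
move_arm(increments=[{"xyz":[0,0,-5],"roll":0.113,"grip":100},{"xyz":[0,0,-5],"roll":0.113,"grip":100},{"xyz":[0,0,-5],"roll":0.113,"grip":100},{"xyz":[0,0,-5],"roll":0.113,"grip":100},{"xyz":[0,0,-5],"roll":0.113,"grip":100}])

```text
time_s: 1.62
position: [0.2655, -0.5657, 0.2478]
tcp_rot: [[0.991, -0.131, -0.0], [-0.131, -0.991, 0.0], [-0.0, -0.0, -1.0]]
force: [0.1, -0.0, -0.2]
opening: 1.002
grasp_force: 0.0
```

Call:
move_arm(increments=[{"xyz":[0,0,-5],"roll":0.113,"grip":100},{"xyz":[0,0,-5],"roll":0.113,"grip":100},{"xyz":[0,0,-5],"roll":0.113,"grip":100},{"xyz":[0,0,-5],"roll":0.117,"grip":100},{"xyz":[0,0,0],"roll":0,"grip":100}])

```text
time_s: 2.03
position: [0.2657, -0.5664, 0.2687]
tcp_rot: [[0.834, -0.552, 0.001], [-0.552, -0.834, -0.002], [0.002, 0.002, -1.0]]
force: [-0.5, -0.6, 0.5]
opening: 1.002
grasp_force: 0.0
```

Call:
move_arm(increments=[{"xyz":[-6,-39,0],"roll":0,"grip":100},{"xyz":[-6,-39,0],"roll":0,"grip":100},{"xyz":[-6,-39,0],"roll":0,"grip":100},{"xyz":[-6,-39,0],"roll":0,"grip":100},{"xyz":[-6,-39,0],"roll":0,"grip":100}])

```text
time_s: 2.45
position: [0.348, -0.3846, 0.2673]
tcp_rot: [[0.837, -0.548, -0.0], [-0.548, -0.837, 0.0], [-0.0, -0.0, -1.0]]
force: [1.0, 0.1, -0.0]
opening: 1.002
grasp_force: 0.0
```

Call:
move_arm(increments=[{"xyz":[-6,-39,0],"roll":0,"grip":100},{"xyz":[-6,-39,0],"roll":0,"grip":100},{"xyz":[-6,-39,0],"roll":0,"grip":100},{"xyz":[-6,-39,0],"roll":0,"grip":100},{"xyz":[-6,-39,0],"roll":0,"grip":100}])

```text
time_s: 2.87
position: [0.4302, -0.2052, 0.2675]
tcp_rot: [[0.837, -0.547, 0.0], [-0.547, -0.837, -0.0], [0.0, -0.0, -1.0]]
force: [0.3, -0.5, -0.1]
opening: 0.999
grasp_force: 0.0
```

Call:
move_arm(increments=[{"xyz":[-6,-39,0],"roll":0,"grip":100},{"xyz":[-6,-39,0],"roll":0,"grip":100},{"xyz":[-6,-39,0],"roll":0,"grip":100},{"xyz":[-6,-39,0],"roll":0,"grip":100},{"xyz":[-6,-39,0],"roll":0,"grip":100}])

```text
time_s: 3.28
position: [0.5124, -0.0257, 0.2675]
tcp_rot: [[0.837, -0.547, 0.0], [-0.547, -0.837, -0.0], [0.0, 0.0, -1.0]]
force: [0.8, 0.1, -0.1]
opening: 1.0
grasp_force: 0.0
```

Call:
move_arm(increments=[{"xyz":[-7,-40,0],"roll":0,"grip":100},{"xyz":[-7,-40,0],"roll":0,"grip":100},{"xyz":[-7,-40,0],"roll":0,"grip":100},{"xyz":[-7,-40,0],"roll":0,"grip":100},{"xyz":[-7,-40,0],"roll":0,"grip":100}])

```text
time_s: 3.7
position: [0.5931, 0.1608, 0.2673]
tcp_rot: [[0.837, -0.547, -0.0], [-0.547, -0.837, -0.0], [-0.0, 0.0, -1.0]]
force: [1.2, -0.6, 0.6]
opening: 0.999
grasp_force: 0.0
```

Call:
move_arm(increments=[{"xyz":[-7,-39,0],"roll":0,"grip":100},{"xyz":[0,0,0],"roll":0,"grip":100}])

```text
time_s: 3.87
position: [0.6105, 0.2019, 0.267]
tcp_rot: [[0.84, -0.542, 0.003], [-0.542, -0.84, 0.004], [0.0, -0.005, -1.0]]
force: [0.3, -0.7, 0.3]
opening: 0.998
grasp_force: 0.0
```

```bash
python3 - <<'E'
from h import *
np.set_printoptions(precision=1,suppress=True)
s=bot.read_state();print(s["position"],s["time_s"])
p,d,K,T=cap("wrist");save(p,"w1")
for l in ("tin_center","jaw_center","rough_center"):
    for q in bot.trace(l,"wrist")[:2]:
        c=cloud(d,K,T,q["mask"])*1000; zt=np.percentile(c[:,2],90);t=c[abs(c[:,2]-zt)<4]
        print(l,q["conf"],len(c),zt,cv2.minAreaRect(t[:,:2].astype(np.float32)),cv2.minEnclosingCircle(t[:,:2].astype(np.float32)))
E
```

```text
[0.6 0.2 0.3] 3.8667
tin_center 0.84 2177 156.5105375305153 ((608.8383178710938, 196.9580078125), (38.15236282348633, 38.59602355957031), 57.3009033203125) ((608.6868286132812, 197.1695556640625), 19.63716697692871)
jaw_center 0.73 3397 116.35709948850837 ((725.0142822265625, 219.3461456298828), (59.605037689208984, 44.08794021606445), 19.470333099365234) ((724.4501953125, 219.07171630859375), 35.41933059692383)
rough_center 0.95 3480 116.44200619055549 ((637.6324462890625, 98.11670684814453), (44.1151008605957, 60.27614974975586), 9.712967872619629) ((637.0759887695312, 98.11561584472656), 36.18850326538086)
rough_center 0.34 509 112.32373246311029 ((552.3854370117188, 245.7760009765625), (55.05377960205078, 1.5831187963485718), 56.40223693847656) ((552.2515869140625, 245.86492919921875), 27.52707290649414)
```

Call:
move_arm(increments=[{"xyz":[1,4,33],"roll":0,"grip":100},{"xyz":[0,0,33],"roll":0,"grip":100},{"xyz":[0,0,33],"roll":0,"grip":100},{"xyz":[0,0,33],"roll":0,"grip":100},{"xyz":[0,0,32],"roll":0,"grip":100}])

```text
time_s: 4.48
position: [0.6065, 0.189, 0.1027]
tcp_rot: [[0.834, -0.551, -0.0], [-0.551, -0.834, -0.0], [0.0, 0.0, -1.0]]
force: [0.6, -1.0, -0.8]
opening: 0.998
grasp_force: 0.0
```

Call:
move_arm(increments=[{"xyz":[0,0,0],"roll":0,"grip":80},{"xyz":[0,0,0],"roll":0,"grip":60},{"xyz":[0,0,0],"roll":0,"grip":55}])

```text
time_s: 4.73
position: [0.6083, 0.1903, 0.1053]
tcp_rot: [[0.835, -0.551, 0.003], [-0.551, -0.835, 0.0], [0.002, -0.002, -1.0]]
force: [0.1, 0.3, 0.8]
opening: 0.854
grasp_force: 0.0
```

Call:
move_arm(increments=[{"xyz":[-3,-6,0],"roll":0,"grip":65},{"xyz":[0,0,0],"roll":0,"grip":62},{"xyz":[0,0,0],"roll":0,"grip":60},{"xyz":[0,0,0],"roll":0,"grip":45},{"xyz":[0,0,0],"roll":0,"grip":40}])

```text
time_s: 5.15
position: [0.6081, 0.1981, 0.1044]
tcp_rot: [[0.835, -0.55, 0.001], [-0.55, -0.835, 0.0], [0.001, -0.001, -1.0]]
force: [0.3, -0.2, 0.4]
opening: 0.532
grasp_force: 0.0
```

Call:
move_arm(increments=[{"xyz":[0,0,0],"roll":0,"grip":30},{"xyz":[0,0,0],"roll":0,"grip":30},{"xyz":[0,0,0],"roll":0,"grip":30},{"xyz":[0,0,0],"roll":0,"grip":30},{"xyz":[0,0,0],"roll":0,"grip":30}])

```text
time_s: 5.57
position: [0.6078, 0.1977, 0.1042]
tcp_rot: [[0.835, -0.55, -0.0], [-0.55, -0.835, -0.0], [0.0, 0.0, -1.0]]
force: [-1.6, -0.8, 5.5]
opening: 0.496
grasp_force: 30.0
```

Call:
move_arm(increments=[{"xyz":[0,0,-20],"roll":0,"grip":30},{"xyz":[0,0,-35],"roll":0,"grip":30},{"xyz":[0,0,-35],"roll":-0.115,"grip":30},{"xyz":[0,0,-35],"roll":-0.115,"grip":30},{"xyz":[0,0,-35],"roll":-0.115,"grip":30}])

```text
time_s: 5.98
position: [0.6072, 0.1979, 0.2639]
tcp_rot: [[0.973, -0.23, -0.002], [-0.23, -0.973, 0.0], [-0.002, 0.0, -1.0]]
force: [1.8, 0.6, -2.2]
opening: 0.498
grasp_force: 30.0
```

Call:
move_arm(increments=[{"xyz":[4,19,0],"roll":0,"grip":30},{"xyz":[8,36,0],"roll":0,"grip":30},{"xyz":[8,36,0],"roll":0,"grip":30},{"xyz":[8,36,0],"roll":0,"grip":30},{"xyz":[8,36,0],"roll":0,"grip":30}])

```text
time_s: 6.4
position: [0.6038, 0.0299, 0.2627]
tcp_rot: [[0.972, -0.234, -0.001], [-0.234, -0.972, 0.0], [-0.001, -0.0, -1.0]]
force: [1.1, -0.7, -1.4]
opening: 0.5
grasp_force: 30.0
```

Call:
move_arm(increments=[{"xyz":[8,36,0],"roll":0,"grip":30},{"xyz":[8,36,0],"roll":0,"grip":30},{"xyz":[8,36,0],"roll":0,"grip":30},{"xyz":[8,36,0],"roll":0,"grip":30},{"xyz":[8,36,0],"roll":0,"grip":30}])

```text
time_s: 6.82
position: [0.6004, -0.1549, 0.2625]
tcp_rot: [[0.972, -0.235, -0.001], [-0.235, -0.972, 0.001], [-0.001, -0.001, -1.0]]
force: [0.6, -0.3, -2.1]
opening: 0.498
grasp_force: 30.0
```

Call:
move_arm(increments=[{"xyz":[8,36,0],"roll":0,"grip":30},{"xyz":[8,36,0],"roll":0,"grip":30},{"xyz":[8,36,0],"roll":0,"grip":30},{"xyz":[4,20,0],"roll":0,"grip":30},{"xyz":[0,0,0],"roll":0,"grip":30}])

```text
time_s: 7.23
position: [0.5976, -0.29, 0.262]
tcp_rot: [[0.971, -0.24, -0.0], [-0.24, -0.971, -0.002], [0.0, 0.002, -1.0]]
force: [1.0, 0.4, -1.8]
opening: 0.494
grasp_force: 30.0
```

```bash
python3 - <<'E'
from h import *
s=bot.read_state();print(np.round(s["position"],4),s["time_s"])
p,d,K,T=cap("wrist");save(p,"w2")
for l in ("mat_top","jar","tin_center"):
    for q in bot.trace(l,"wrist")[:1]:
        c=cloud(d,K,T,q["mask"])*1000; 
        t=c[abs(c[:,2]-4)<5] if l=="mat_top" else c[abs(c[:,2]-np.percentile(c[:,2],90))<4]
        print(l,q["conf"],len(c),c[:,2].min(),np.percentile(c[:,2],90),cv2.minAreaRect(t[:,:2].astype(np.float32)))
E
```

```text
[ 0.5976 -0.29    0.262 ] 7.2333
mat_top 0.66 6717 -1.567902083877748 5.468734043147495 ((570.3512573242188, -301.6253356933594), (122.2787857055664, 134.74557495117188), 77.271240234375)
jar 0.6 346 3.6733257573527966 68.58540481087155 ((545.6289672851562, -315.7213439941406), (22.905054092407227, 4.466246128082275), 19.661340713500977)
tin_center 0.81 6895 243.03157259688234 314.0203024808321 ((604.6185913085938, -291.2519226074219), (38.86351013183594, 28.13142204284668), 76.00999450683594)
```

View pics/w2.png

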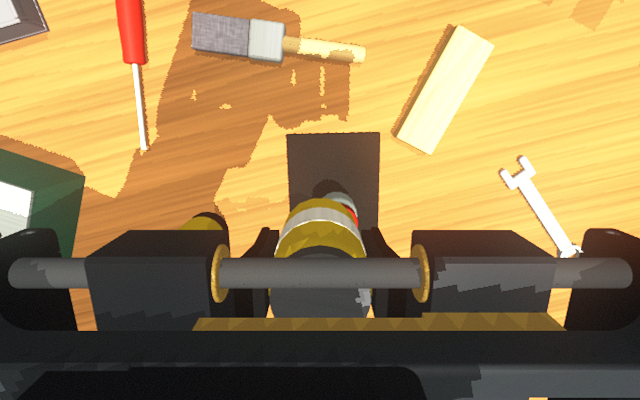

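The wrist view shows the mat's free far half (cols 288–380, rows 132–230) ahead of the tin, with the jar behind it. I'll go to about (602, -310) and lower.

Call:
move_arm(increments=[{"xyz":[8,17,20],"roll":0,"grip":30},{"xyz":[0,0,35],"roll":0,"grip":30},{"xyz":[0,0,35],"roll":0,"grip":30},{"xyz":[0,0,35],"roll":0,"grip":30},{"xyz":[0,0,35],"roll":0,"grip":30}])

```text
time_s: 7.85
position: [0.6024, -0.3007, 0.1025]
tcp_rot: [[0.973, -0.233, 0.001], [-0.233, -0.973, 0.0], [0.0, -0.0, -1.0]]
force: [0.5, 0.3, -1.0]
opening: 0.497
grasp_force: 30.0
```

Call:
move_arm(increments=[{"xyz":[0,0,30],"roll":0,"grip":30},{"xyz":[0,0,10],"roll":0,"grip":30},{"xyz":[0,0,0],"roll":0,"grip":30},{"xyz":[0,0,0],"roll":0,"grip":30}])

```text
time_s: 8.18
position: [0.6028, -0.3021, 0.0642]
tcp_rot: [[0.972, -0.234, 0.001], [-0.234, -0.972, -0.0], [0.001, 0.0, -1.0]]
force: [0.2, -0.7, -1.2]
opening: 0.499
grasp_force: 30.0
```

Call:
move_arm(increments=[{"xyz":[2,8,15],"roll":0,"grip":30},{"xyz":[0,0,15],"roll":0,"grip":30},{"xyz":[0,0,7],"roll":0,"grip":30},{"xyz":[0,0,0],"roll":0,"grip":30},{"xyz":[0,0,0],"roll":0,"grip":30}])

```text
time_s: 8.6
position: [0.6023, -0.3115, 0.027]
tcp_rot: [[0.972, -0.235, 0.001], [-0.235, -0.972, -0.0], [0.001, 0.0, -1.0]]
force: [0.4, -0.3, -1.7]
opening: 0.497
grasp_force: 30.0
```

Call:
move_arm(increments=[{"xyz":[0,0,2],"roll":0,"grip":30},{"xyz":[0,0,0],"roll":0,"grip":30}])

```text
time_s: 8.77
position: [0.6026, -0.3115, 0.0254]
tcp_rot: [[0.972, -0.235, 0.001], [-0.235, -0.972, -0.001], [0.002, 0.001, -1.0]]
force: [0.1, -0.2, -2.6]
opening: 0.497
grasp_force: 30.0
```

Creep down to contact, then release.

Call:
move_arm(increments=[{"xyz":[0,0,1.5],"roll":0,"grip":30},{"xyz":[0,0,0],"roll":0,"grip":30},{"xyz":[0,0,0],"roll":0,"grip":30}])

```text
time_s: 9.02
position: [0.6022, -0.3111, 0.0233]
tcp_rot: [[0.972, -0.235, 0.0], [-0.235, -0.972, -0.0], [0.0, 0.0, -1.0]]
force: [-0.3, -0.2, -2.1]
opening: 0.497
grasp_force: 30.0
```

Call:
move_arm(increments=[{"xyz":[0,0,0.5],"roll":0,"grip":30},{"xyz":[0,0,0],"roll":0,"grip":30},{"xyz":[0,0,0],"roll":0,"grip":30}])

```text
time_s: 9.27
position: [0.6022, -0.3111, 0.0232]
tcp_rot: [[0.972, -0.235, 0.0], [-0.235, -0.972, -0.0], [0.0, 0.0, -1.0]]
force: [-1.1, 1.1, 3.0]
opening: 0.499
grasp_force: 30.0
```

Call:
move_arm(increments=[{"xyz":[0,0,0],"roll":0,"grip":55},{"xyz":[0,0,0],"roll":0,"grip":65},{"xyz":[0,0,0],"roll":0,"grip":80},{"xyz":[0,0,0],"roll":0,"grip":100},{"xyz":[0,0,0],"roll":0,"grip":100}])

```text
time_s: 9.68
position: [0.6021, -0.3111, 0.0224]
tcp_rot: [[0.972, -0.235, 0.0], [-0.235, -0.972, -0.0], [0.0, 0.0, -1.0]]
force: [0.3, -0.6, 0.1]
opening: 0.766
grasp_force: 0.0
```

Call:
move_arm(increments=[{"xyz":[0,0,-10],"roll":0,"grip":100},{"xyz":[0,0,-20],"roll":0,"grip":100},{"xyz":[0,0,-40],"roll":0,"grip":100},{"xyz":[0,0,-40],"roll":0,"grip":100},{"xyz":[0,0,-40],"roll":0,"grip":100}])

```text
time_s: 10.1
position: [0.6017, -0.3108, 0.1744]
tcp_rot: [[0.972, -0.235, -0.001], [-0.235, -0.972, 0.0], [-0.001, -0.0, -1.0]]
force: [-0.0, -0.4, 1.0]
opening: 0.99
grasp_force: 0.0
```

Call:
move_arm(increments=[{"xyz":[0,0,-40],"roll":0,"grip":100},{"xyz":[0,0,-40],"roll":0,"grip":100},{"xyz":[0,0,-5],"roll":-0.12,"grip":100},{"xyz":[0,0,0],"roll":-0.12,"grip":100},{"xyz":[0,0,0],"roll":-0.12,"grip":100}])

```text
time_s: 10.52
position: [0.6026, -0.3113, 0.2604]
tcp_rot: [[0.992, 0.128, 0.003], [0.128, -0.992, -0.002], [0.003, 0.003, -1.0]]
force: [-0.3, 0.1, 0.3]
opening: 0.994
grasp_force: 0.0
```

Call:
move_arm(increments=[{"xyz":[0,0,0],"roll":-0.12,"grip":100},{"xyz":[0,0,0],"roll":-0.1,"grip":100},{"xyz":[0,0,0],"roll":0,"grip":100}])

```text
time_s: 10.77
position: [0.6019, -0.3109, 0.2584]
tcp_rot: [[0.941, 0.338, 0.0], [0.338, -0.941, -0.0], [0.0, 0.001, -1.0]]
force: [0.2, -0.8, 0.8]
opening: 0.997
grasp_force: 0.0
```

```bash
python3 - <<'E'
from h import *
s=bot.read_state();print(np.round(s["position"],4),s["time_s"])
p,d,K,T=cap("wrist");save(p,"w3")
for l in ("mat_top","jar","tin_center"):
    for q in bot.trace(l,"wrist")[:1]:
        c=cloud(d,K,T,q["mask"])*1000; 
        t=c[abs(c[:,2]-4)<5] if l=="mat_top" else c[abs(c[:,2]-np.percentile(c[:,2],90))<4]
        print(l,q["conf"],len(c),c[:,2].min(),np.percentile(c[:,2],90),cv2.minAreaRect(t[:,:2].astype(np.float32)))
E
```

```text
[ 0.6019 -0.3109  0.2584] 10.7667
mat_top 0.61 8674 -1.3253591367269335 5.528778667628176 ((539.12158203125, -295.46209716796875), (122.88644409179688, 199.87667846679688), 77.350341796875)
jar 0.67 1636 5.2069857719068136 70.14858582538449 ((538.6880493164062, -298.06610107421875), (43.438743591308594, 42.41275405883789), 43.77821350097656)
tin_center 0.77 1363 3.9501671314803866 75.83967648144674 ((603.3609008789062, -310.8708190917969), (37.75724792480469, 37.85785675048828), 19.53135108947754)
```

View pics/w3.png

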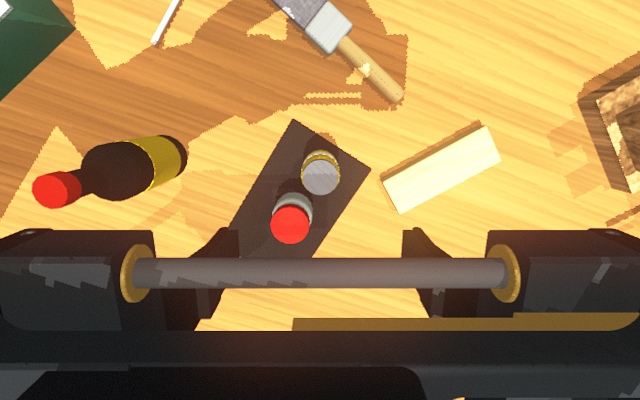

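The tin stands upright on the mat at (320,172), clear of the jar at (290,225). Now to the jaw.

Call:
move_arm(increments=[{"xyz":[22,-33,0],"roll":0,"grip":100},{"xyz":[22,-33,0],"roll":0,"grip":100},{"xyz":[22,-33,0],"roll":0,"grip":100},{"xyz":[22,-33,0],"roll":0,"grip":100},{"xyz":[22,-33,0],"roll":0,"grip":100}])

```text
time_s: 11.38
position: [0.6504, -0.1171, 0.2577]
tcp_rot: [[0.943, 0.334, 0.0], [0.334, -0.943, 0.0], [0.0, -0.0, -1.0]]
force: [0.4, -1.1, -0.8]
opening: 1.004
grasp_force: 0.0
```

Call:
move_arm(increments=[{"xyz":[22,-33,0],"roll":0,"grip":100},{"xyz":[22,-33,0],"roll":0,"grip":100},{"xyz":[22,-33,0],"roll":0,"grip":100},{"xyz":[22,-33,0],"roll":0,"grip":100},{"xyz":[22,-33,0],"roll":0,"grip":100}])

```text
time_s: 11.8
position: [0.6985, 0.0757, 0.2577]
tcp_rot: [[0.942, 0.335, 0.0], [0.335, -0.942, -0.0], [0.0, 0.0, -1.0]]
force: [1.1, 0.4, -0.4]
opening: 1.005
grasp_force: 0.0
```

Call:
move_arm(increments=[{"xyz":[22,-33,0],"roll":0,"grip":100},{"xyz":[22,-33,0],"roll":0,"grip":100},{"xyz":[22,-32,0],"roll":0,"grip":100},{"xyz":[12,-14,0],"roll":0,"grip":100},{"xyz":[0,0,0],"roll":0,"grip":100}])

```text
time_s: 12.22
position: [0.7344, 0.2111, 0.257]
tcp_rot: [[0.94, 0.34, 0.001], [0.34, -0.94, 0.002], [0.002, -0.002, -1.0]]
force: [-0.4, -0.3, 0.4]
opening: 1.0
grasp_force: 0.0
```

```bash
python3 - <<'E'
from h import *
s=bot.read_state();print(np.round(s["position"],4),s["time_s"],s["joint_positions"])
p,d,K,T=cap("wrist");save(p,"w4")
for l in ("jaw_center","rough_center"):
    for q in bot.trace(l,"wrist")[:1]:
        c=cloud(d,K,T,q["mask"])*1000; t=c[abs(c[:,2]-np.percentile(c[:,2],90))<4]
        print(l,q["conf"],len(c),np.percentile(c[:,2],90),cv2.minAreaRect(t[:,:2].astype(np.float32)))
E
```

```text
[0.7344 0.2111 0.257 ] 12.2167 [ 7.63639067 40.30874944 56.56757555  0.11638271 83.0591933  77.72609656]
jaw_center 0.7 2865 116.29262968149013 ((725.4651489257812, 219.5218963623047), (59.36659622192383, 43.92985916137695), 19.6527156829834)
rough_center 0.67 1700 116.46881854184286 ((641.1754760742188, 100.6151351928711), (34.61963653564453, 61.52191162109375), 18.31009864807129)
```

Call:
move_arm(increments=[{"xyz":[9,-11,30],"roll":0,"grip":100},{"xyz":[0,0,35],"roll":0,"grip":100},{"xyz":[0,0,35],"roll":0,"grip":100},{"xyz":[0,0,10],"roll":0,"grip":100},{"xyz":[0,0,0],"roll":0,"grip":100}])

```text
time_s: 12.78
position: [0.736, 0.2163, 0.143]
tcp_rot: [[0.943, 0.334, -0.01], [0.334, -0.943, -0.002], [-0.01, -0.002, -1.0]]
force: [0.1, -1.2, -0.6]
opening: 1.002
grasp_force: 0.0
```

Call:
move_arm(increments=[{"xyz":[0,0,0],"roll":0,"grip":100}])

```text
time_s: 12.87
position: [0.7395, 0.2174, 0.1482]
tcp_rot: [[0.942, 0.334, 0.0], [0.334, -0.942, -0.0], [0.0, 0.0, -1.0]]
force: [0.6, -0.4, -0.0]
opening: 1.003
grasp_force: 0.0
```

Call:
move_arm(increments=[{"xyz":[2,-6,5],"roll":0,"grip":100},{"xyz":[0,0,20],"roll":0,"grip":100},{"xyz":[0,0,20],"roll":0,"grip":100},{"xyz":[0,0,12],"roll":0,"grip":100},{"xyz":[0,0,0],"roll":0,"grip":100}])

```text
time_s: 13.28
position: [0.7376, 0.2251, 0.089]
tcp_rot: [[0.942, 0.336, -0.003], [0.336, -0.942, -0.0], [-0.003, -0.001, -1.0]]
force: [-0.3, -0.3, 0.0]
opening: 1.0
grasp_force: 0.0
```

Call:
move_arm(increments=[{"xyz":[0,0,0],"roll":0,"grip":80},{"xyz":[0,0,0],"roll":0,"grip":60},{"xyz":[0,0,0],"roll":0,"grip":60}])

```text
time_s: 13.53
position: [0.7402, 0.2254, 0.0927]
tcp_rot: [[0.942, 0.336, 0.004], [0.336, -0.942, 0.001], [0.004, 0.001, -1.0]]
force: [-0.6, 0.7, -0.3]
opening: 0.856
grasp_force: 0.0
```

Call:
move_arm(increments=[{"xyz":[0,0,2],"roll":0,"grip":60},{"xyz":[0,0,0],"roll":0,"grip":45},{"xyz":[0,0,0],"roll":0,"grip":35},{"xyz":[0,0,0],"roll":0,"grip":30},{"xyz":[0,0,0],"roll":0,"grip":30}])

```text
time_s: 13.95
position: [0.7389, 0.225, 0.0887]
tcp_rot: [[0.942, 0.336, 0.0], [0.336, -0.942, -0.0], [0.0, 0.0, -1.0]]
force: [0.1, -1.0, 0.2]
opening: 0.505
grasp_force: 30.0
```

Call:
move_arm(increments=[{"xyz":[0,0,0],"roll":0,"grip":30},{"xyz":[0,0,0],"roll":0,"grip":30},{"xyz":[0,0,0],"roll":0,"grip":30},{"xyz":[0,0,0],"roll":0,"grip":30}])

```text
time_s: 14.28
position: [0.7389, 0.225, 0.0887]
tcp_rot: [[0.942, 0.336, 0.0], [0.336, -0.942, -0.0], [0.0, 0.0, -1.0]]
force: [0.1, -0.5, 1.5]
opening: 0.505
grasp_force: 30.0
```

Call:
move_arm(increments=[{"xyz":[0,0,-20],"roll":0,"grip":30},{"xyz":[0,0,-30],"roll":0,"grip":30},{"xyz":[0,0,-20],"roll":0.115,"grip":30},{"xyz":[0,0,0],"roll":0.115,"grip":30},{"xyz":[0,0,0],"roll":0.115,"grip":30}])

```text
time_s: 14.7
position: [0.7397, 0.2254, 0.1602]
tcp_rot: [[1.0, -0.008, 0.003], [-0.008, -1.0, 0.001], [0.003, -0.001, -1.0]]
force: [-0.3, 0.2, -3.2]
opening: 0.501
grasp_force: 30.0
```

Call:
move_arm(increments=[{"xyz":[0,0,0],"roll":0.115,"grip":30},{"xyz":[0,0,0],"roll":0.115,"grip":30},{"xyz":[0,0,0],"roll":0.115,"grip":30},{"xyz":[0,0,0],"roll":0.115,"grip":30},{"xyz":[0,0,0],"roll":0.12,"grip":30}])

```text
time_s: 15.12
position: [0.7379, 0.2251, 0.157]
tcp_rot: [[0.832, -0.555, -0.003], [-0.555, -0.832, -0.0], [-0.002, 0.002, -1.0]]
force: [0.1, -0.6, -3.0]
opening: 0.505
grasp_force: 30.0
```

Call:
move_arm(increments=[{"xyz":[-22,21,0],"roll":0,"grip":30},{"xyz":[-22,21,0],"roll":0,"grip":30},{"xyz":[-22,21,0],"roll":0,"grip":30},{"xyz":[-21,21,0],"roll":0,"grip":30},{"xyz":[0,0,0],"roll":0,"grip":30}])

```text
time_s: 15.53
position: [0.6096, 0.2018, 0.156]
tcp_rot: [[0.836, -0.549, -0.016], [-0.549, -0.836, -0.002], [-0.012, 0.011, -1.0]]
force: [-1.6, 0.2, -4.2]
opening: 0.502
grasp_force: 30.0
```

Call:
move_arm(increments=[{"xyz":[0,0,0],"roll":0,"grip":30},{"xyz":[0,0,0],"roll":0,"grip":30}])

```text
time_s: 15.7
position: [0.6205, 0.2029, 0.1585]
tcp_rot: [[0.835, -0.55, 0.001], [-0.55, -0.835, 0.0], [0.001, -0.001, -1.0]]
force: [0.8, 0.4, -2.3]
opening: 0.502
grasp_force: 30.0
```

```bash
python3 - <<'E'
from h import *
s=bot.read_state();R=np.array(s["tcp_rot"]);print(np.round(s["position"],4),s["time_s"],np.degrees(np.arctan2(R[1,0],R[0,0])))
u=np.array([np.cos(np.radians(146.6)),np.sin(np.radians(146.6))]);v=np.array([-u[1],u[0]]);port=np.array([559,241.5])
w=np.array(s["position"])[:2]*1000-port;print("tcp port",w@u,w@v)
for n in ("scene","wrist"):
    p,d,K,T=cap(n);save(p,n+"5")
    for q in bot.trace("jaw_center",n)[:1]:
        c=cloud(d,K,T,q["mask"])*1000;t=c[abs(c[:,2]-np.percentile(c[:,2],90))<4]
        r=cv2.minAreaRect(t[:,:2].astype(np.float32));w=np.array(r[0])-port
        print(n,q["conf"],r,w@u,w@v)
a=cv2.imread("pics/scene5.png")[200:340,300:540];b=cv2.imread("pics/wrist5.png")
cv2.imwrite("pics/c5.png",np.vstack([cv2.resize(a,(480,280)),cv2.resize(b,(480,300))]))
E
```

```text
[0.6205 0.2029 0.1585] 15.7 -33.35517887299628
tcp port -72.56042213880082 -1.644823524437444
wrist 0.88 ((618.0703125, 206.14089965820312), (44.1554069519043, 40.44978332519531), 56.49424362182617) -68.77922789781866 -2.9975999747864774
```

View pics/c5.png

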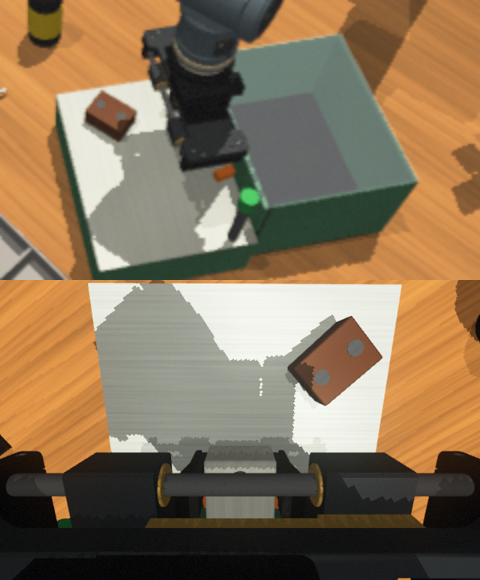

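The wrist view shows the jaw held square to the port axis and the rusty jaw untouched. I'll lower it in front of the guides.

Call:
move_arm(increments=[{"xyz":[0,2,20],"roll":0,"grip":30},{"xyz":[0,0,25],"roll":0,"grip":30},{"xyz":[0,0,15],"roll":0,"grip":30},{"xyz":[0,0,6],"roll":0,"grip":30},{"xyz":[0,0,0],"roll":0,"grip":30}])

```text
time_s: 16.32
position: [0.6181, 0.2009, 0.0905]
tcp_rot: [[0.835, -0.55, -0.004], [-0.55, -0.835, -0.0], [-0.003, 0.002, -1.0]]
force: [0.6, -0.8, -2.4]
opening: 0.503
grasp_force: 30.0
```

Call:
move_arm(increments=[{"xyz":[0,0,0],"roll":0,"grip":30},{"xyz":[0,0,0],"roll":0,"grip":30}])

```text
time_s: 16.48
position: [0.6202, 0.2013, 0.0937]
tcp_rot: [[0.835, -0.55, 0.003], [-0.55, -0.835, 0.0], [0.002, -0.002, -1.0]]
force: [0.2, -0.1, -3.9]
opening: 0.502
grasp_force: 30.0
```

Call:
move_arm(increments=[{"xyz":[-8,0,1],"roll":0,"grip":30},{"xyz":[-8,0,0],"roll":0,"grip":30},{"xyz":[-8,0,0],"roll":0,"grip":30},{"xyz":[-6,0,0],"roll":0,"grip":30},{"xyz":[0,0,1],"roll":0,"grip":30}])

```text
time_s: 16.9
position: [0.5918, 0.2188, 0.0909]
tcp_rot: [[0.836, -0.549, -0.001], [-0.549, -0.836, 0.0], [-0.001, 0.001, -1.0]]
force: [-0.3, -0.2, -3.1]
opening: 0.504
grasp_force: 30.0
```

Call:
move_arm(increments=[{"xyz":[0,0,0.5],"roll":0,"grip":30},{"xyz":[0,0,0],"roll":0,"grip":30},{"xyz":[0,0,0],"roll":0,"grip":30}])

```text
time_s: 17.15
position: [0.5942, 0.2175, 0.0901]
tcp_rot: [[0.835, -0.55, 0.001], [-0.55, -0.835, -0.0], [0.001, -0.0, -1.0]]
force: [-0.4, 0.5, -2.7]
opening: 0.504
grasp_force: 30.0
```

Call:
move_arm(increments=[{"xyz":[0,0,1],"roll":0,"grip":30},{"xyz":[0,0,0],"roll":0,"grip":55},{"xyz":[0,0,0],"roll":0,"grip":62},{"xyz":[0,0,0],"roll":0,"grip":65},{"xyz":[0,0,0],"roll":0,"grip":65}])

```text
time_s: 17.57
position: [0.5943, 0.2176, 0.0895]
tcp_rot: [[0.835, -0.55, 0.001], [-0.55, -0.835, 0.0], [0.001, -0.001, -1.0]]
force: [-1.0, -0.2, -0.2]
opening: 0.635
grasp_force: 0.0
```

Call:
move_arm(increments=[{"xyz":[8,0,0],"roll":0,"grip":65},{"xyz":[10,0,0],"roll":0,"grip":65},{"xyz":[10,0,0],"roll":0,"grip":65},{"xyz":[10,0,0],"roll":0,"grip":65},{"xyz":[5,0,-3],"roll":0,"grip":65}])

```text
time_s: 17.98
position: [0.6316, 0.1925, 0.0917]
tcp_rot: [[0.835, -0.551, 0.001], [-0.551, -0.835, -0.0], [0.001, -0.0, -1.0]]
force: [0.3, -0.6, 0.5]
opening: 0.65
grasp_force: 0.0
```

Call:
move_arm(increments=[{"xyz":[0,0,0],"roll":0,"grip":30},{"xyz":[0,0,0],"roll":0,"grip":0},{"xyz":[0,0,0],"roll":0,"grip":0},{"xyz":[0,0,0],"roll":0,"grip":0},{"xyz":[0,0,0],"roll":0,"grip":0}])

```text
time_s: 18.4
position: [0.6292, 0.1943, 0.092]
tcp_rot: [[0.836, -0.549, -0.001], [-0.549, -0.836, 0.0], [-0.001, 0.0, -1.0]]
force: [0.0, 0.2, -0.1]
opening: 0.358
grasp_force: 0.0
```

```bash
python3 - <<'E'
from h import *
s=bot.read_state();print(np.round(s["position"],4),s["time_s"],s["opening"])
u=np.array([np.cos(np.radians(146.6)),np.sin(np.radians(146.6))]);v=np.array([-u[1],u[0]]);port=np.array([559,241.5])
w=np.array(s["position"])[:2]*1000-port;print("tcp port",w@u,w@v)
p,d,K,T=cap("wrist")
for q in bot.trace("jaw_center","wrist")[:1]:
    c=cloud(d,K,T,q["mask"])*1000;t=c[abs(c[:,2]-np.percentile(c[:,2],90))<4]
    r=cv2.minAreaRect(t[:,:2].astype(np.float32));w=np.array(r[0])-port;print(q["conf"],r,w@u,w@v)
q,*_=cap("scene")
cv2.imwrite("pics/c6.png",np.vstack([cv2.resize(q[200:340,300:540],(480,280)),cv2.resize(p,(480,300))])[:,:,::-1])
E
```

```text
[0.6292 0.1943 0.092 ] 18.4 0.35814329861949423
tcp port -84.59527046881814 0.8038674340431328
0.92 ((607.358642578125, 209.78855895996094), (37.877288818359375, 2.333906412124634), 55.8486213684082) -57.828646959548855 -0.14627256263193397
```

View pics/c6.png

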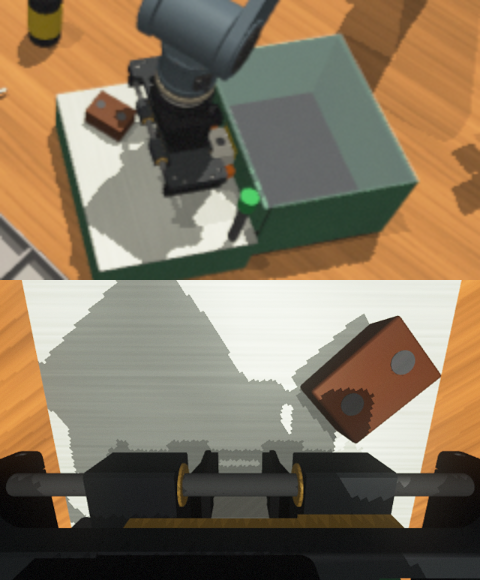

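The jaw sits between the guides with its rear face at x = -58 mm, square to the port. I'll finish closing the fingers and push.

Call:
move_arm(increments=[{"xyz":[0,-0.5,-2],"roll":0,"grip":0},{"xyz":[0,0,0],"roll":0,"grip":0},{"xyz":[0,0,0],"roll":0,"grip":0},{"xyz":[0,0,0],"roll":0,"grip":0},{"xyz":[0,0,0],"roll":0,"grip":0}])

```text
time_s: 18.97
position: [0.6299, 0.1944, 0.094]
tcp_rot: [[0.835, -0.55, -0.0], [-0.55, -0.835, -0.0], [-0.0, 0.0, -1.0]]
force: [-0.0, 0.0, -0.5]
opening: 0.008
grasp_force: 0.0
```

Call:
move_arm(increments=[{"xyz":[-6,0,0],"roll":0,"grip":0},{"xyz":[-8,0,0],"roll":0,"grip":0},{"xyz":[-8,0,0],"roll":0,"grip":0},{"xyz":[-8,0,0],"roll":0,"grip":0},{"xyz":[-8,0,0],"roll":0,"grip":0}])

```text
time_s: 19.38
position: [0.5982, 0.2154, 0.0941]
tcp_rot: [[0.836, -0.549, 0.002], [-0.549, -0.836, -0.001], [0.002, -0.0, -1.0]]
force: [2.0, -2.1, -2.0]
opening: 0.006
grasp_force: 1.7
```

Call:
move_arm(increments=[{"xyz":[-8,0,0],"roll":0,"grip":0},{"xyz":[0,0,0],"roll":0,"grip":0},{"xyz":[0,0,0],"roll":0,"grip":0}])

```text
time_s: 19.63
position: [0.5902, 0.2205, 0.0941]
tcp_rot: [[0.836, -0.549, -0.002], [-0.549, -0.836, 0.001], [-0.002, 0.001, -1.0]]
force: [0.0, -0.3, -0.1]
opening: 0.007
grasp_force: 0.0
```

Call:
move_arm(increments=[{"xyz":[-7,0,0],"roll":0,"grip":0},{"xyz":[-8,0,0],"roll":0,"grip":0},{"xyz":[-8,0,0],"roll":0,"grip":0},{"xyz":[0,0,0],"roll":0,"grip":0},{"xyz":[0,0,0],"roll":0,"grip":0}])

```text
time_s: 20.05
position: [0.5708, 0.2329, 0.0938]
tcp_rot: [[0.836, -0.549, -0.002], [-0.549, -0.836, 0.0], [-0.002, 0.001, -1.0]]
force: [0.3, -0.4, 0.1]
opening: 0.004
grasp_force: 0.0
```

```bash
python3 - <<'E'
from h import *
s=bot.read_state();print(np.round(s["position"],4),s["time_s"])
q,*_=cap("scene");t=cap("top")[0]
cv2.imwrite("pics/c7.png",np.vstack([cv2.resize(q[190:340,300:540],(480,300),interpolation=2),cv2.resize(t[110:310,80:300],(320,290))if 0 else cv2.resize(t[110:310,60:380],(480,300))])[:,:,::-1])
E
```

```text
[0.5708 0.2329 0.0938] 20.05
```

View pics/c7.png

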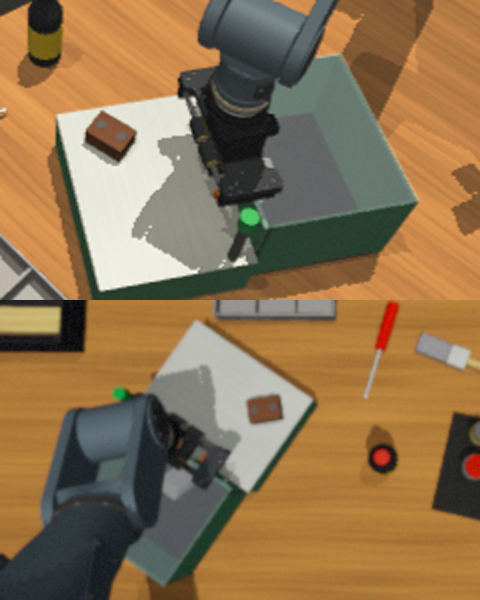

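The top crop shows something pale in the box just past the wall at (185,485), probably the jaw. I'll back off and look.

Call:
move_arm(increments=[{"xyz":[10,0,0],"roll":0,"grip":0},{"xyz":[20,0,0],"roll":0,"grip":0},{"xyz":[20,0,0],"roll":0,"grip":0},{"xyz":[20,0,0],"roll":0,"grip":0},{"xyz":[20,0,-30],"roll":0,"grip":0}])

```text
time_s: 20.57
position: [0.6445, 0.181, 0.1182]
tcp_rot: [[0.835, -0.55, -0.013], [-0.55, -0.835, -0.001], [-0.01, 0.008, -1.0]]
force: [0.2, -0.1, -0.9]
opening: 0.008
grasp_force: 0.0
```

Call:
move_arm(increments=[{"xyz":[20,20,-40],"roll":0,"grip":0},{"xyz":[10,35,-20],"roll":0,"grip":0},{"xyz":[10,38,0],"roll":0,"grip":0},{"xyz":[10,38,0],"roll":0,"grip":0},{"xyz":[0,40,0],"roll":0,"grip":0}])

```text
time_s: 20.98
position: [0.5966, 0.0135, 0.179]
tcp_rot: [[0.835, -0.55, 0.005], [-0.55, -0.835, -0.001], [0.005, -0.002, -1.0]]
force: [0.9, -0.4, -0.3]
opening: 0.005
grasp_force: 0.0
```

Call:
move_arm(increments=[{"xyz":[0,40,0],"roll":0,"grip":0},{"xyz":[0,0,0],"roll":0,"grip":0},{"xyz":[0,0,0],"roll":0,"grip":0}])

```text
time_s: 21.23
position: [0.5721, -0.0193, 0.1783]
tcp_rot: [[0.833, -0.554, -0.0], [-0.554, -0.833, 0.0], [-0.0, -0.0, -1.0]]
force: [0.5, 0.4, 0.6]
opening: 0.005
grasp_force: 0.0
```

```bash
python3 - <<'E'
from h import *
s=bot.read_state();print(np.round(s["position"],4),s["time_s"])
u=np.array([np.cos(np.radians(146.6)),np.sin(np.radians(146.6))]);v=np.array([-u[1],u[0]]);port=np.array([559,241.5])
ims={}
for n in ("scene","top"):
    p,d,K,T=cap(n);ims[n]=p
    for l in ("jaw_center","rough_center","tin_center","flap","jar","oil"):
        for q in bot.trace(l,n)[:2]:
            c=cloud(d,K,T,q["mask"])*1000
            if len(c)<5 or len(c)>3000: continue
            m=np.median(c,0);w=m[:2]-port;print(n,l,round(q["conf"],2),len(c),m.round(1),np.percentile(c[:,2],95).round(1),"port",(w@u).round(1),(w@v).round(1))
q,t=ims["scene"],ims["top"]
cv2.imwrite("pics/c8.png",np.vstack([cv2.resize(q[190:340,300:540],(480,300)),cv2.resize(t[110:310,60:380],(480,300))])[:,:,::-1])
E
```

```text
[ 0.5721 -0.0193  0.1783] 21.2333
scene rough_center 0.92 408 [640.7 103.6 112.7] 117.1 port -144.1 70.1
scene tin_center 0.8 269 [ 609.1 -297.5   54. ] 75.0 port -338.6 422.4
scene jar 0.49 272 [ 545.6 -284.1   48.8] 70.5 port -278.1 446.2
top jaw_center 0.54 495 [ 471.8 -563.9    6.5] 10.9 port -370.5 720.4
top rough_center 0.21 679 [ 757.5 -256.9   18.1] 22.6 port -440.1 306.8
top tin_center 0.5 207 [ 599.3 -308.7   74.2] 78.9 port -336.5 437.2
top jar 0.53 239 [ 537.2 -293.1   68.6] 72.1 port -276.1 458.3
top oil 0.65 311 [ 544.8 -125.4  131.7] 192.7 port -190.1 314.1
```

View pics/c8.png

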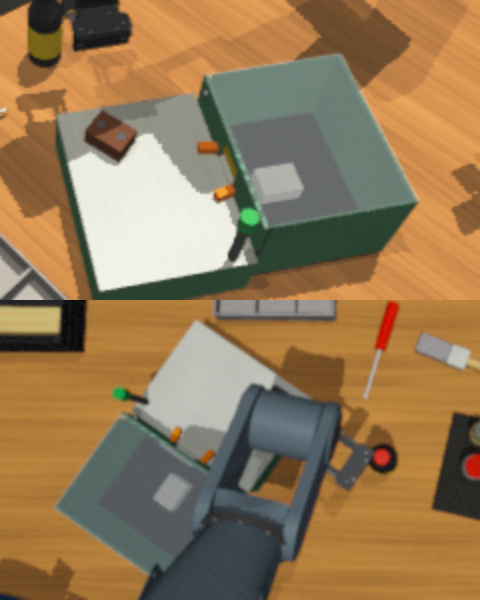

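The jaw lies on the box floor (scene crop (278,182)) and the yellow flap is hanging shut in the port (232,160). I'll lift clear, verify the things that must stay put, and hand in.

Call:
move_arm(increments=[{"xyz":[0,0,-25],"roll":0,"grip":0},{"xyz":[0,0,-35],"roll":0,"grip":0},{"xyz":[0,0,-35],"roll":0,"grip":0},{"xyz":[0,0,0],"roll":0,"grip":0},{"xyz":[0,0,0],"roll":0,"grip":0}])

```text
time_s: 22.35
position: [0.574, -0.0171, 0.2757]
tcp_rot: [[0.835, -0.55, 0.006], [-0.55, -0.835, -0.001], [0.006, -0.002, -1.0]]
force: [0.1, 0.0, -0.2]
opening: 0.005
grasp_force: 0.0
```

```bash
python3 - <<'E'
from h import *
s=bot.read_state();print(np.round(s["position"],4),s["time_s"])
for n in ("scene",):
    p,d,K,T=cap(n)
    for l in ("rough_center","tin_center","jar","oil"):
        for q in bot.trace(l,n)[:1]:
            c=cloud(d,K,T,q["mask"])*1000;t=c[c[:,2]>np.percentile(c[:,2],95)-6]
            print(l,len(c),np.percentile(c[:,2],95).round(1),cv2.minAreaRect(t[:,:2].astype(np.float32)))
E
```

```text
[ 0.574  -0.0171  0.2757] 22.35
rough_center 403 116.6 ((636.9440307617188, 100.22261047363281), (46.59257125854492, 59.40678405761719), 11.398031234741211)
tin_center 217 74.6 ((604.28662109375, -306.3674621582031), (34.71199417114258, 33.76203155517578), 48.55637741088867)
jar 272 70.2 ((538.53466796875, -294.8802185058594), (43.22300338745117, 41.15481185913086), 63.43088150024414)
oil 653 187.0 ((548.4966430664062, -119.38523864746094), (28.35903549194336, 21.002525329589844), 45.133567810058594)
```

Everything that must stay put is where it was, within measurement noise.

```bash
python3 -c "
from rig import bot
print(bot.hand_in())"
```

```text
the job is handed in; nothing more can be done
None
```

The job is handed in at about 22 s of the 64 s allowed: the yellow tin stands upright on the far end of the mat, clear of the jar, and the bright jaw lies in the green box with the flap shut; the rusty jaw, jar and oil bottle measured unmoved, and I did not re-measure the wrench, screwdriver, brush or offcut, though the arm never went near them.

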